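# Raise the sample stage by one turn of the hand wheel

## Task

Raise the microscope's sample stage: push the hand wheel round by its red upright handle, anticlockwise seen from above, through exactly one full turn, so that the handle comes back to where it started. Then press the green button on the white pad fully down to lock the stage, and let it come up again. Push gently, without squeezing the handle or forcing the wheel, and leave the small things on the table where they are.

Things in the scene. Friction and masses are not known exactly. Their poses are not given: they have to be found in the camera images.
- wheel_hub (a point): Centre of the aluminium hand wheel, on its upright axis at the top face of the hub (103 mm above the table). The wheel lies flat, 144 mm across its rim, three spokes, rim top 100 mm above the table, on a white gear box 110 x 110 mm, 70 mm tall. This point does not turn with the wheel. Gear box and stage are bolted to the table.
- stage_top (a point): Centre of the top of the black stage plate (160 x 160 mm, about 97 mm above the table), which stands beyond the wheel, 205 mm from its axis, and rises 6 mm per turn.
- wheel_handle (a point): The red upright handle of the hand wheel: a round post 22 mm in diameter on the rim, where one spoke ends, standing free from 102 to 155 mm above the table. This point is on its axis, 127.5 mm above the table and 65 mm from the wheel's axis. It goes round with the wheel and starts on the side away from the stage, up to 60 degrees to either hand.
- wheel (a joint): Turn of the hand wheel in rad; grows anticlockwise seen from above. It starts at some value between -1 and 1; one turn is +6.283. No stop is near. It is held by friction (2 to 4 N at the handle) and stays where it is left.
- lock_top (a point): Centre of the top face of the green lock button, 32 mm in diameter, in a black housing on a white control pad (130 x 100 mm, 34 mm tall, fixed to the table). The button moves straight down 6 mm against a spring, fully down at 5 N, and comes up by itself.
- lock (a joint): Travel of the green button in m: 0 up, 0.006 fully down.
- dropper_mid (a point): Loose amber dropper bottle, 30 mm diameter, 70 mm tall, standing; its centre. Leave alone.
- jar_mid (a point): Loose small jar with a purple cap, 38 mm diameter, 55 mm tall; its centre. Leave alone.
- carton_mid (a point): Loose white and magenta carton, 50 x 60 x 110 mm tall, standing; its centre. Leave alone.
- slide_box_mid (a point): Loose flat blue slide box, 102 x 87 x 34 mm; its centre. Leave alone.
- tape_mid (a point): Loose yellow roll of tape lying flat, 80 mm diameter, 19 mm tall; its centre. Leave alone.
- driver_grip (a point): Loose orange screwdriver, 150 mm long, lying; the middle of its handle. Leave alone.
- joystick: Black joystick pad, 130 x 100 mm, 34 mm tall, its stick up to 112 mm above the table; fixed. Origin under its centre. It and the white pad stand on either side of the hand wheel, in either order.

How it is judged (in metres and radians):
On the way, in this order (a step that is already met when the one before it is completed fails the run):
1. the wheel has been pushed anticlockwise to about half a turn (distance of wheel_handle from where it was at the start of the episode above 0.115 m and value of joint wheel above 1 rad), for 0.05 s.
2. the handle is back where it started after one full turn, and at rest (distance of wheel_handle from where it was at the start of the episode below 0.014 m and value of joint wheel between 4.9 and 7.6 rad and velocity of joint wheel between -0.15 and 0.15 rad/s), for 0.1 s.
3. the green button is pressed fully down (value of joint lock above 0.0048 m), for 0.05 s.
At the end, for the whole second after the job is handed in: The hand wheel stands one full turn anticlockwise of its start, the handle within 14 mm (about 12 degrees) of where it began; the green button has been pressed at least 4.8 mm down after that and is up again; no small thing is more than 20 mm from its start (distance of wheel_handle from where it was at the start of the episode below 0.014 m and value of joint wheel between 4.9 and 7.6 rad and value of joint lock below 0.0015 m and distance of each of dropper_mid, jar_mid, carton_mid, slide_box_mid, tape_mid, driver_grip from where it was at the start of the episode below 0.02 m); the robot touches nothing.
It fails at once if the wheel is turned well the wrong way or far past one turn (value of joint wheel below -1.7 rad or value of joint wheel above 8 rad).
It fails at once if the wheel is forced or its handle squeezed (over 25 N) (contact force between the fingers and wheel above 25 N).
It fails at once if the green button is pressed before the turn is complete (value of joint lock above 0.003 m and not (distance of wheel_handle from where it was at the start of the episode below 0.014 m and value of joint wheel between 4.9 and 7.6 rad)).
It fails at once if a small loose thing is pushed away, lifted or carried (distance of any of dropper_mid, jar_mid, carton_mid, slide_box_mid, tape_mid, driver_grip from where it was at the start of the episode above 0.03 m).
It also fails if it takes over 64 s, if anything falls off the work surface, if the arm or the gripper's body presses on something with over 40 N, if the wrist force passes 120 N, or if a joint passes its speed limit or range.

## Robot

A 6-joint arm with a two-finger parallel gripper is mounted at the origin on the work surface. World frame = base frame: x ahead of the robot, y to its left, z up, the work surface at z = 0. Lengths are in m, angles in degrees, forces in N, time in s.
With the tool pointing down it reaches from about 0.375 to 0.9 m from the base axis. Payload 3.1 kg.
Tool frame: the origin (TCP) lies at the very end of the fingers, on their centre line; the grasp point (between the pads) lies 19 mm behind it; x points along the fingers, z is the direction in which the jaws open and shut, and the axes are right-handed (so a half turn about x gives the same grasp; the last joint's range is limited). The gripper opens to 87 mm and grips with 3 to 60 N. Pads are 19 mm wide; open, the fingers measure 117 mm over their backs; the gripper's body (75 mm by 190 mm) begins 51 mm behind the grasp point.
Start: joints at [-83.623, 30.224, 82.088, -0, 67.689, -10.227], TCP at [0.179, -0.599, 0.223] pointing down, gripper open.
Joint ranges: [-176.69, 176.69], [-43.24, 126.21], [12.49, 139.97], [-82, 262], [0, 151.66], [-163.58, 163.58]. Speed limits (degrees/s): [159.86, 159.86, 180, 180, 180, 180].

## Interface

Orientations are given as a 3x3 rotation matrix whose columns are the frame's x, y, z axes.
In Python, from rig import bot gives the robot as it stands.
- The arm moves only by the tool send_rows, never from a script. Its arguments are lists of equal length, an entry for each row: "fingers": the opening, from 0 (shut) to 1 (fully open); "dp": the shift along the world's x, y, z in mm, a list of three; "turn": the turn, a rotation vector about the world's x, y, z in rad, a list of three. In form: {"fingers": [fingers, ...], "dp": [[tx, ty, tz], ...], "turn": [[rx, ry, rz], ...]}. A call has 1 to 10 rows; each row is the pose to reach, as a shift and turn from the pose measured when the call began; what a row does not reach only later rows make up. A row lasts 1/12 s, in which the tool goes at most 41.7 mm and 7.16 degrees, less where a joint would pass 70% of its speed; a pose out of reach is approached as far as the arm can. A call with a gripper value outside its range is refused whole. The fingers move at their own pace and stop on an object; the grip force is fixed at half the most. Time passes only in rows, so rows that repeat a pose let the fingers close. It gives the time, the measured TCP pose, the force and the opening at its end, in the units of the state.
- bot.read_state(): the state, without advancing time (a new reading comes with each control period).
- bot.capture(name): name is "scene" or "top"; returns a dict with "img" (400x640x3 uint8, blue, green, red), "z_map" (400x640 float32, m along the optical axis (not along the pixel's ray), 0 where there is no reading), "mtx" (3x3 intrinsics, pixels), "origin" and "orientation" of the camera in the world. Camera axes: x right, y up, looking along -z (the intrinsics and any distortion apply to the point x, -y, -z); pixel columns grow to the right and rows downward; lengths in m; the calibration is good to about 2 mm. A picture is of the moment at which its call begins.
- bot.hand_in(): hands the job in, once; it reports no verdict.
The state is a dict: "time_s": time; "joint_positions": joint angles; "qvel": joint speeds; "tau": joint torques, N m; "position": TCP position; "tcp_rot": TCP orientation; "force": force on the tool from outside, world axes, zero at the start; "moment": the same for the moment, N m; "opening": opening from 0.0 (shut) to 1.0 (fully open).
Only numpy, scipy, OpenCV 4.12 (cv2) and the standard library are available. Lean on these libraries where they do the work, as an engineer would, in place of code of your own. Each camera call takes 0.05 s, during which the arm holds its last target.

## Working session

There is one attempt and no reset: what is moved stays moved. The work goes in short steps, Python scripts to look and compute and a tool call to move; the robot and the scene stay as the last step left them, time stands still between calls to the robot, and variables do not carry over. Pictures are saved under pics/ and viewed, and the job is handed in when it is done.

Besides the shell and the picture viewer there is one more tool, called after "Emit:" by a JSON object that holds its "fn" and its "kwargs". send_rows: Moves the arm, as the interface text tells. Its arguments: {"type":"object","properties":{"fingers":{"type":"array","items":{"type":"number"}},"dp":{"type":"array","items":{"type":"array","items":{"type":"number"}}},"turn":{"type":"array","items":{"type":"array","items":{"type":"number"}}}},"required":["fingers","dp","turn"]}

```bash
ls; mkdir -p pics
python3 - <<'E'
from rig import bot
import cv2,numpy as np,pickle
s=bot.read_state();print(s)
for n in("scene","top"):
    c=bot.capture(n);cv2.imwrite(f"pics/{n}0.png",c["img"]);pickle.dump(c,open(f"{n}0.pkl","wb"));print(n,c["mtx"],c["origin"],c["orientation"])
E
```

```text
pics
{'time_s': 0.0, 'joint_positions': array([-8.36261995e+01,  3.02793141e+01,  8.21560242e+01,  5.78418046e-04,
        6.76878509e+01, -1.02267792e+01]), 'qvel': array([ 0.03188417, -0.00131748, -0.03714454, -0.00989507,  0.0423554 ,
       -0.04759843]), 'tau': array([-8.92316293e-04, -4.40043104e+01, -1.76594013e+01,  6.34066109e-02,
        5.82757720e-02, -1.55392790e-04]), 'position': array([ 0.17851621, -0.59820931,  0.2215699 ]), 'tcp_rot': array([[-2.29405641e-04,  9.58320827e-01,  2.85694137e-01],
       [ 2.13780261e-03,  2.85693962e-01, -9.58318522e-01],
       [-9.99997689e-01,  3.90913996e-04, -2.11424057e-03]]), 'force': array([-0.61141535, -0.01698955, -0.53236146]), 'moment': array([-0.03834074,  0.04177639, -0.04296939]), 'opening': 1.0034468801702277}
scene [[371.5018992    0.         315.64584174]
 [  0.         371.5018992  199.27457064]
 [  0.           0.           1.        ]] [ 1.07867059 -0.45812983  0.92067817] [[ 0.62411489 -0.59189187  0.51004375]
 [ 0.78127653  0.46493967 -0.41645899]
 [ 0.00935911  0.65840346  0.75260699]]
top [[493.31387809   0.         315.29055325]
 [  0.         493.31387809 208.71490355]
 [  0.           0.           1.        ]] [ 0.40543356 -0.0133797   1.56503684] [[ 0.00267714  0.9961388  -0.08775147]
 [-0.99997132  0.00204511 -0.00729158]
 [-0.00708397  0.08776848  0.99611571]]
```

View pics/scene0.png

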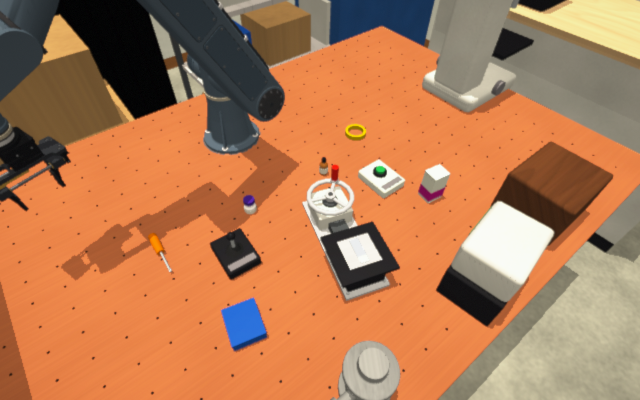

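View pics/top0.png

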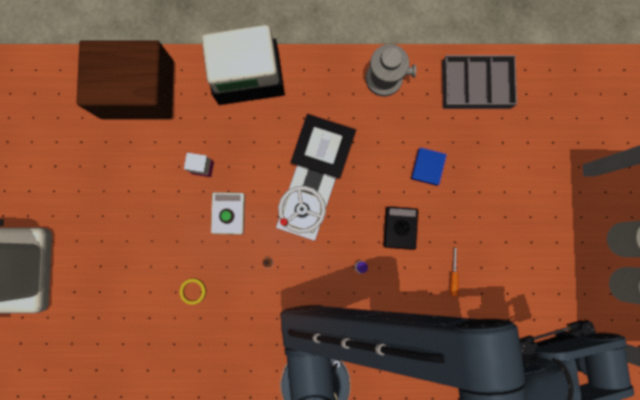

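The top view shows the wheel hub near (301,209), the red handle at (284,222), the green button at (226,216), the dropper at (267,262), the jar at (361,267), and the stage at (323,147). The scene view shows the handle at (335,172) and the button at (380,172).

```bash
cat > h.py <<'E'
import cv2,numpy as np,pickle
def ray(c,u,v):
    K=c["mtx"];d=np.array([(u-K[0,2])/K[0,0],-(v-K[1,2])/K[1,1],-1.]);return np.array(c["origin"]),np.array(c["orientation"])@d
def plane(c,u,v,z):
    o,d=ray(c,u,v);return o+d*(z-o[2])/d[2]
def dep(c,u,v):
    o,d=ray(c,u,v);return o+d*c["z_map"][int(round(v)),int(round(u))]
def pts(c,m):
    v,u=np.nonzero(m);K=c["mtx"];z=c["z_map"][v,u];k=z>0;u,v,z=u[k],v[k],z[k]
    p=np.c_[(u-K[0,2])/K[0,0]*z,-(v-K[1,2])/K[1,1]*z,-z];return p@np.array(c["orientation"]).T+np.array(c["origin"])
def mask(c,h0,h1,s=120,v=60):
    h=cv2.cvtColor(c["img"],cv2.COLOR_BGR2HSV);H=h[...,0].astype(int)
    a=(H>=h0)&(H<=h1) if h0<=h1 else (H>=h0)|(H<=h1)
    return a&(h[...,1]>=s)&(h[...,2]>=v)
E
python3 - <<'E'
from h import *
for n in("top","scene"):
    c=pickle.load(open(n+"0.pkl","rb"));print(n)
    full=pts(c,np.ones((400,640),bool)&(c["z_map"]>0))
    for name,a in dict(red=(176,3,190,90),green=(50,75,120,60),purple=(120,140,100,40),amber=(8,20,100,20)).items():
        if name=="amber":continue
        m=mask(c,*a).astype(np.uint8);nn,l,st,ce=cv2.connectedComponentsWithStats(m)
        for i in range(1,nn):
            if st[i,4]>15:
                p=pts(c,l==i);print(name,st[i],ce[i].round(1),p.mean(0).round(4),p.min(0).round(3),p.max(0).round(3))
    # tall map around the wheel
    sel=(full[:,2]>.09)&(full[:,2]<.106)&(full[:,0]>.3)&(full[:,0]<.9)&(abs(full[:,1])<.35)
    p=full[sel];print("rimz",len(p),p.min(0).round(3),p.max(0).round(3))
    for (u,v,z) in ([(301,209,.103),(226,216,.05),(267,262,.07),(361,267,.055)] if n=="top" else [(331,201,.103),(380,171,.05),(324,159,.07),(249,197,.055)]):
        print(u,v,plane(c,u,v,z).round(4),dep(c,u,v).round(4))
    b=c["img"]
    cr=(slice(120,280),slice(180,400)) if n=="top" else (slice(130,300),slice(220,440))
    cv2.imwrite(f"pics/{n}_crop0.png",cv2.resize(b[cr],None,fx=3.5,fy=3.5,interpolation=cv2.INTER_CUBIC))
E
```

```text
top
green [221 211  10  10  81] [225.6 215.5] [0.517  0.2731 0.0556] [0.503 0.26  0.048] [0.531 0.289 0.065]
purple [357 262  10  10  82] [361.5 266.7] [ 0.3619 -0.1433  0.0554] [ 0.349 -0.158  0.048] [ 0.376 -0.129  0.062]
rimz 3115 [ 0.465 -0.28   0.09 ] [0.9   0.35  0.106]
301 209 [0.5333 0.0398 0.103 ] [0.5324 0.0395 0.1128]
226 216 [0.5158 0.2729 0.05  ] [0.5155 0.2721 0.0543]
267 262 [0.3755 0.1428 0.07  ] [0.3755 0.1428 0.0699]
361 267 [ 0.3609 -0.1417  0.055 ] [ 0.3609 -0.1419  0.0531]
scene
red [332 165   6  15  78] [334.3 171.9] [0.4987 0.086  0.1392] [0.486 0.079 0.109] [0.505 0.098 0.157]
green [375 166  11   8  66] [379.9 169.7] [0.5208 0.2727 0.0535] [0.503 0.258 0.044] [0.534 0.291 0.059]
purple [244 196  10  10  79] [248.5 200.1] [ 0.3661 -0.1437  0.0544] [ 0.35  -0.159  0.043] [ 0.382 -0.128  0.059]
rimz 3547 [ 0.465 -0.278  0.09 ] [0.827 0.349 0.106]
331 201 [0.5574 0.0254 0.103 ] [0.5482 0.0339 0.0886]
380 171 [0.5234 0.2713 0.05  ] [0.5279 0.2654 0.057 ]
324 159 [0.3789 0.147  0.07  ] [0.379  0.1469 0.0701]
249 197 [ 0.3568 -0.136   0.055 ] [ 0.3566 -0.1359  0.0548]
```

View pics/top_crop0.png

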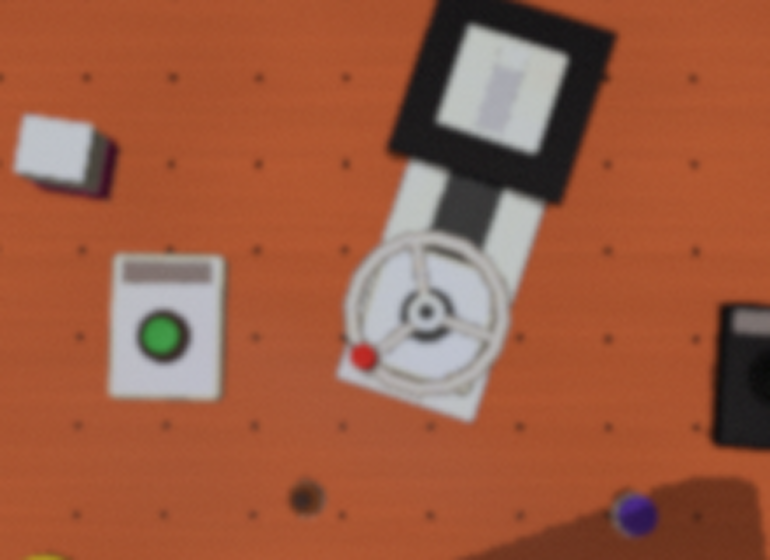

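View pics/scene_crop0.png

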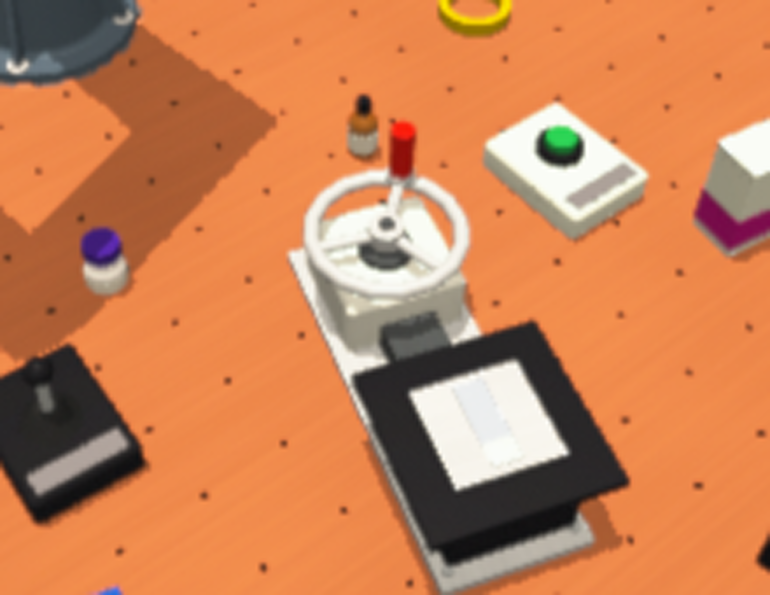

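```bash
cat >> h.py <<'E'
def tri(c1,p1,c2,p2):
    A=np.zeros((3,3));b=np.zeros(3)
    L=[]
    for c,p in((c1,p1),(c2,p2)):
        o,d=ray(c,*p);d=d/np.linalg.norm(d);M=np.eye(3)-np.outer(d,d);A+=M;b+=M@o;L.append((o,M))
    x=np.linalg.solve(A,b);return x,[np.linalg.norm(M@(x-o)) for o,M in L]
E
python3 - <<'E'
from h import *
t=pickle.load(open("top0.pkl","rb"));s=pickle.load(open("scene0.pkl","rb"))
h=cv2.cvtColor(t["img"],cv2.COLOR_BGR2HSV)
print(h[220:225,282:287].tolist())
m=(((h[...,0]>=170)|(h[...,0]<=4))&(h[...,1]>180)&(h[...,2]>80)).astype(np.uint8)
n,l,st,ce=cv2.connectedComponentsWithStats(m)
for i in range(1,n):
  if st[i,4]>5: print(st[i],ce[i])
# hub, button, handle top
print("hub",plane(t,302.1,209.2,.103),plane(s,330.6,195.1,.103),tri(t,(302.1,209.2),s,(330.6,195.1)))
print("rimc",plane(t,302.1,209.5,.1))
print("han",plane(t,284,222,.155),plane(s,334.8,167,.155),tri(t,(284,222),s,(334.8,167)))
print("but",tri(t,(226.2,215.7),s,(380,169.3)))
# rim points fit in both views using depth
for c in(t,s):
  hh=cv2.cvtColor(c["img"],cv2.COLOR_BGR2HSV);P=pts(c,(hh[...,1]<60)&(hh[...,2]>140))
  r=np.hypot(P[:,0]-.535,P[:,1]-.037);q=P[(r<.085)&(r>.05)&(P[:,2]>.088)&(P[:,2]<.112)]
  A=np.c_[2*q[:,:2],np.ones(len(q))];x=np.linalg.lstsq(A,(q[:,:2]**2).sum(1),rcond=None)[0];print("rimfit",len(q),x[:2],np.sqrt(x[2]+x[0]**2+x[1]**2),q[:,2].mean())
E
```

```text
[[[1, 200, 184], [1, 204, 186], [1, 204, 184], [1, 192, 177], [1, 151, 159]], [[1, 204, 186], [1, 203, 187], [1, 206, 186], [1, 203, 180], [1, 179, 162]], [[1, 202, 186], [1, 203, 186], [1, 204, 185], [1, 201, 180], [1, 189, 158]], [[1, 187, 185], [1, 197, 185], [1, 200, 182], [1, 198, 169], [1, 181, 145]], [[1, 143, 176], [1, 175, 172], [1, 187, 164], [1, 183, 148], [2, 137, 130]]]
[281 219   6   6  24] [283.58333333 221.58333333]
hub [0.53270012 0.03656888 0.103     ] [0.53902141 0.03932009 0.103     ] (array([0.53487471, 0.03908199, 0.09924465]), [np.float64(0.003007173961202339), np.float64(0.0030071739612023214)])
rimc [0.53206343 0.03666686 0.1       ]
han [0.49126992 0.08645581 0.155     ] [0.49549546 0.08961792 0.155     ] (array([0.4929365 , 0.0885702 , 0.15345005]), [np.float64(0.0025366433502253607), np.float64(0.0025366433502254796)])
but (array([0.51792868, 0.27347875, 0.05218399]), [np.float64(0.002031792550189784), np.float64(0.0020317925501897828)])
rimfit 583 [0.53407997 0.03794141] 0.06363735937480627 0.09919166115084416
rimfit 512 [0.53750394 0.03783937] 0.06376123978749902 0.09812635153292279
```

Emit:
{"fn": "send_rows", "kwargs": {"fingers": [0.5, 0.5, 0.5, 0.5, 0.5, 0.5, 0.5, 0.5, 0.5, 0.5], "dp": [[10, 20, 2], [25, 53, 4], [40, 87, 6], [56, 121, 8], [71, 155, 10], [87, 189, 12], [102, 223, 14], [118, 257, 16], [133, 291, 18], [149, 325, 20]], "turn": [[0, 0, -0.05], [0, 0, -0.11], [0, 0, -0.17], [0, 0, -0.23], [0, 0, -0.29], [0, 0, -0.35], [0, 0, -0.41], [0, 0, -0.47], [0, 0, -0.53], [0, 0, -0.59]]}}

```text
time_s: 0.93
position: [0.3276, -0.2713, 0.2416]
tcp_rot: [[0.001, 0.954, -0.299], [0.002, -0.299, -0.954], [-1.0, -0.0, -0.002]]
force: [0.0, -0.8, 0.6]
opening: 0.506
```

Emit:
{"fn": "send_rows", "kwargs": {"fingers": [0.5, 0.5, 0.5, 0.5, 0.5, 0.5, 0.5, 0.5, 0.5, 0.5], "dp": [[17, 37, 0], [34, 74, 0], [51, 111, 0], [68, 148, 0], [85, 185, 0], [102, 222, 0], [119, 259, 0], [136, 296, 0], [152, 330, 0], [165, 359, 0]], "turn": [[0, 0, -0.06], [0, 0, -0.12], [0, 0, -0.18], [0, 0, -0.24], [0, 0, -0.3], [0, 0, -0.36], [0, 0, -0.42], [0, 0, -0.48], [0, 0, -0.53], [0, 0, -0.564]]}}

```text
time_s: 1.77
position: [0.4931, 0.0904, 0.2414]
tcp_rot: [[0.002, 0.646, -0.763], [0.002, -0.763, -0.646], [-1.0, -0.0, -0.003]]
force: [1.0, -1.2, -1.2]
opening: 0.499
```

Emit:
{"fn": "send_rows", "kwargs": {"fingers": [0.5, 0.5], "dp": [[0, 0, 0], [0, 0, 0]], "turn": [[0, 0, 0], [0, 0, 0]]}}

```text
time_s: 1.93
position: [0.493, 0.092, 0.2409]
tcp_rot: [[0.001, 0.649, -0.761], [0.002, -0.761, -0.649], [-1.0, -0.001, -0.002]]
force: [0.1, -0.2, 1.7]
opening: 0.499
```

Run:
```python
from rig import bot
import cv2
s=bot.read_state();print(s["position"],s["joint_positions"],s["opening"],s["tcp_rot"][:,2])
a=bot.capture("scene")["img"][100:260,230:450];b=bot.capture("top")["img"][100:300,180:420]
cv2.imwrite("pics/a1.png",cv2.resize(a,None,fx=3.5,fy=3.5));cv2.imwrite("pics/b1.png",cv2.resize(b,None,fx=2.5,fy=2.5))
```

```text
[0.49300797 0.0919577  0.24087591] [-2.29036407e+00  1.93265627e+01  9.83004372e+01  1.24250795e-01
  6.23338974e+01  1.37176521e+02] 0.4986406267707674 [-0.76068336 -0.6491206  -0.00180586]
```

View pics/a1.png

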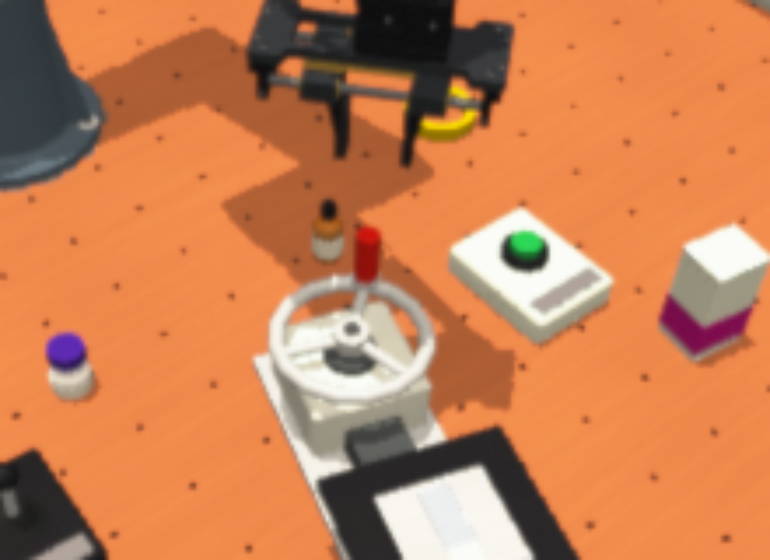

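The gripper sits above the handle. Its fingertips are at crop (340,155) and (408,162), on either side of the handle at (367,240). The jaws are roughly tangential to the wheel.

```bash
cat >> h.py <<'E'
def proj(c,X):
    K=c["mtx"];p=np.array(c["orientation"]).T@(np.array(X)-np.array(c["origin"]));return K[0,0]*p[0]/-p[2]+K[0,2],-K[1,1]*p[1]/-p[2]+K[1,2]
E
python3 - <<'E'
from h import *
s=pickle.load(open("scene0.pkl","rb"))
z=np.array([-.7607,-.649,0])
for k in(-.0218,0,.0218):
  u,v=proj(s,np.array([.493,.092,.241])+k*z);print((u-230)*3.5,(v-100)*3.5)
E
```

```text
399.23734113803005 157.22246250823986
372.21545293407837 153.64203019209572
345.32666378021963 150.079233658344
```

Emit:
{"fn": "send_rows", "kwargs": {"fingers": [0.5, 0.5, 0.5, 0.5, 0.5, 0.5, 0.5, 0.5, 0.5, 0.5], "dp": [[0, -4, -8], [0, -4, -22], [0, -4, -38], [0, -4, -54], [0, -4, -70], [0, -4, -86], [0, -4, -100], [0, -4, -112], [0, -4, -121], [0, -4, -126]], "turn": [[0, 0, 0], [0, 0, 0], [0, 0, 0], [0, 0, 0], [0, 0, 0], [0, 0, 0], [0, 0, 0], [0, 0, 0], [0, 0, 0], [0, 0, 0]]}}

```text
time_s: 2.87
position: [0.4911, 0.0845, 0.1136]
tcp_rot: [[-0.003, 0.645, -0.764], [0.001, -0.764, -0.645], [-1.0, -0.003, 0.001]]
force: [-0.4, -0.5, 0.3]
opening: 0.502
```

Emit:
{"fn": "send_rows", "kwargs": {"fingers": [0.5, 0.5], "dp": [[0, 0, 0], [0, 0, 0]], "turn": [[0, 0, 0], [0, 0, 0]]}}

```text
time_s: 3.03
position: [0.4908, 0.0837, 0.1134]
tcp_rot: [[-0.004, 0.644, -0.765], [0.001, -0.765, -0.644], [-1.0, -0.003, 0.002]]
force: [0.0, -1.1, 0.4]
opening: 0.497
```

Run:
```python
from rig import bot
import cv2
s=bot.read_state();print(s["position"],s["force"],s["moment"])
a=bot.capture("scene")["img"][100:260,230:450]
cv2.imwrite("pics/a2.png",cv2.resize(a,None,fx=3.5,fy=3.5))
```

```text
[0.49079935 0.08371112 0.11341492] [ 0.00358059 -1.07894514  0.3994573 ] [ 0.11871879 -0.04064986 -0.00673499]
```

View pics/a2.png

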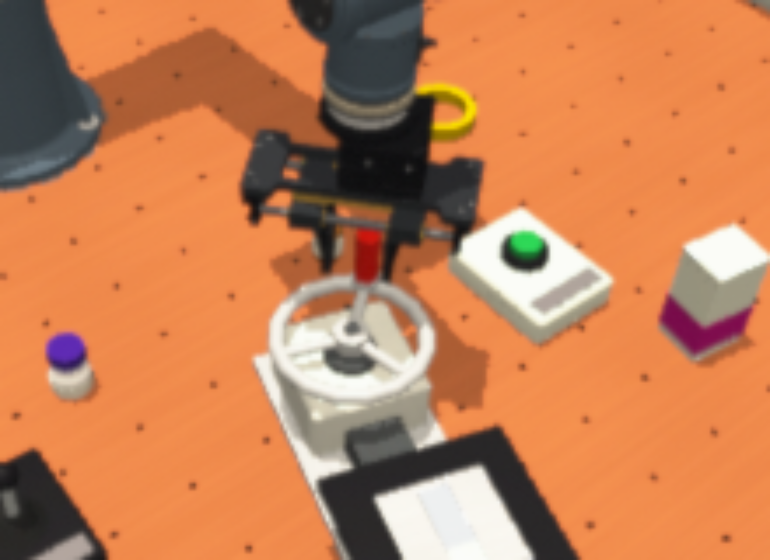

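The fingers now straddle the red handle at crop (367,255), with the left finger at (328,250) and the right one at (392,255). Next I'll push it round the circle in arcs.

```bash
cat > arc.py <<'E'
# usage: arc.py phi_1 phi_2 ... : target TCP angles (deg) about hub; prints rows to be typed in
import sys,numpy as np
from rig import bot
s=bot.read_state();p=np.array(s["position"])*1000;z=s["tcp_rot"][:,2]
H=np.array([535,38.]);R=65;off=float(sys.argv[1]);ph=np.array([float(a) for a in sys.argv[2:]])
jaw=np.degrees(np.arctan2(z[1],z[0]));now=np.degrees(np.arctan2(p[1]-H[1],p[0]-H[0]))
print("t",s["time_s"],"phi",now%360,"r",np.hypot(*(p[:2]-H)),"z",p[2],"jaw",jaw,"j6",s["joint_positions"][5],"F",s["force"].round(1),"tilt",s["tcp_rot"][:2,0].round(3),"op",s["opening"])
rz=np.radians((ph+off-jaw+180)%360-180)
x=H[0]+R*np.cos(np.radians(ph))-p[0];y=H[1]+R*np.sin(np.radians(ph))-p[1]
print([[round(a),round(b),round(113-p[2])] for a,b in zip(x,y)]);print([[0,0,round(a,2)] for a in rz])
E
python3 arc.py 86 135 137 140 144 148 153 158 163 168 173
```

```text
t 3.0833 phi 133.60625826950994 r 63.439407876360264 z 113.827877716188 jaw -139.89750203746954 j6 136.61403867630094 F [-1.2 -0.2  0.2] tilt [-0.002  0.001] op 0.4967040453883627
[[-2, 0, -1], [-4, -2, -1], [-6, -4, -1], [-9, -8, -1], [-11, -11, -1], [-14, -16, -1], [-17, -22, -1], [-18, -27, -1], [-20, -32, -1], [-21, -38, -1]]
[[0, 0, np.float64(0.02)], [0, 0, np.float64(0.05)], [0, 0, np.float64(0.1)], [0, 0, np.float64(0.17)], [0, 0, np.float64(0.24)], [0, 0, np.float64(0.33)], [0, 0, np.float64(0.42)], [0, 0, np.float64(0.5)], [0, 0, np.float64(0.59)], [0, 0, np.float64(0.68)]]
```

Emit:
{"fn": "send_rows", "kwargs": {"fingers": [0.5, 0.5, 0.5, 0.5, 0.5, 0.5, 0.5, 0.5, 0.5, 0.5], "dp": [[-2, 0, 0], [-4, -2, 0], [-6, -4, 0], [-9, -8, 0], [-11, -11, 0], [-14, -16, 0], [-17, -22, 0], [-18, -27, 0], [-20, -32, 0], [-21, -38, 0]], "turn": [[0, 0, 0.02], [0, 0, 0.05], [0, 0, 0.1], [0, 0, 0.17], [0, 0, 0.24], [0, 0, 0.33], [0, 0, 0.42], [0, 0, 0.5], [0, 0, 0.59], [0, 0, 0.68]]}}

```text
time_s: 3.92
position: [0.4721, 0.0462, 0.1149]
tcp_rot: [[0.003, 0.983, -0.185], [0.0, -0.185, -0.983], [-1.0, 0.003, -0.001]]
force: [2.2, 2.7, -1.1]
opening: 0.502
```

```bash
sed -i 's/round(a,2)\]/round(float(a),2)]/' arc.py; python3 arc.py 86 178 183 188 193 198 203 208 213 218 223;python3 - <<'E'
from rig import bot
import cv2
a=bot.capture("scene")["img"][100:260,230:450]
cv2.imwrite("pics/a3.png",cv2.resize(a,None,fx=3.5,fy=3.5))
E
```

```text
t 3.9167 phi 172.5311735895165 r 63.44065665621041 z 114.88513003775236 jaw -100.6554685379316 j6 92.6780345753637 F [ 2.2  2.7 -1.1] tilt [0.003 0.   ] op 0.5017858424623315
[[-2, -6, -2], [-2, -12, -2], [-1, -17, -2], [0, -23, -2], [1, -28, -2], [3, -34, -2], [6, -39, -2], [8, -44, -2], [12, -48, -2], [15, -53, -2]]
[[0, 0, 0.08], [0, 0, 0.17], [0, 0, 0.26], [0, 0, 0.34], [0, 0, 0.43], [0, 0, 0.52], [0, 0, 0.6], [0, 0, 0.69], [0, 0, 0.78], [0, 0, 0.87]]
```

View pics/a3.png

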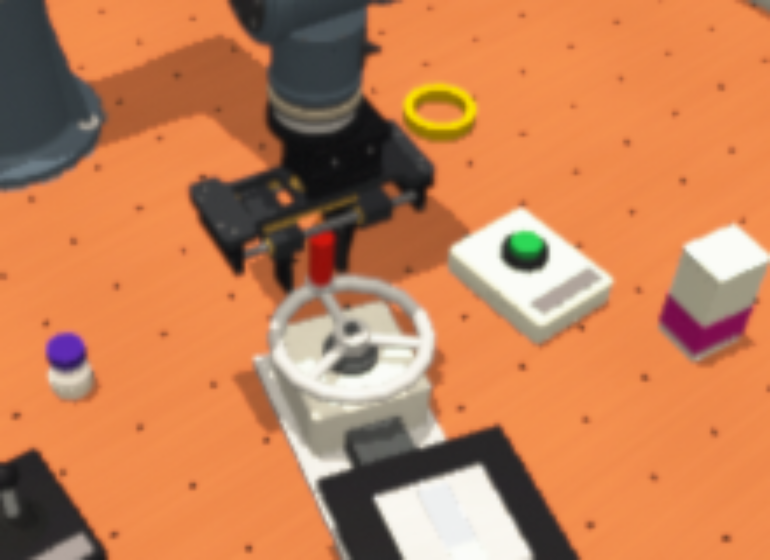

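The wheel is turning. The handle is now at crop (321,258) with the right finger pushing it, and the force is about 3 N.

Emit:
{"fn": "send_rows", "kwargs": {"fingers": [0.5, 0.5, 0.5, 0.5, 0.5, 0.5, 0.5, 0.5, 0.5, 0.5], "dp": [[-2, -6, -2], [-2, -12, -2], [-1, -17, -2], [0, -23, -2], [1, -28, -2], [3, -34, -2], [6, -39, -2], [8, -44, -2], [12, -48, -2], [15, -53, -2]], "turn": [[0, 0, 0.08], [0, 0, 0.17], [0, 0, 0.26], [0, 0, 0.34], [0, 0, 0.43], [0, 0, 0.52], [0, 0, 0.6], [0, 0, 0.69], [0, 0, 0.78], [0, 0, 0.87]]}}

```text
time_s: 4.8
position: [0.486, -0.0068, 0.1133]
tcp_rot: [[0.001, 0.771, 0.636], [0.002, 0.636, -0.771], [-1.0, 0.002, -0.001]]
force: [-0.4, 3.6, 0.7]
opening: 0.497
```

```bash
python3 arc.py 86 228 233 238 243 248 253 258 263 268 273
```

```text
t 4.8 phi 222.43738726817358 r 66.42664582288408 z 113.26981364973419 jaw -50.473851595938136 j6 36.295112667925764 F [-0.4  3.6  0.7] tilt [0.001 0.002] op 0.49691849001969407
[[6, -3, 0], [10, -7, 0], [15, -10, 0], [20, -13, 0], [25, -15, 0], [30, -17, 0], [36, -19, 0], [41, -20, 0], [47, -20, 0], [52, -20, 0]]
[[0, 0, 0.08], [0, 0, 0.17], [0, 0, 0.25], [0, 0, 0.34], [0, 0, 0.43], [0, 0, 0.51], [0, 0, 0.6], [0, 0, 0.69], [0, 0, 0.78], [0, 0, 0.86]]
```

Emit:
{"fn": "send_rows", "kwargs": {"fingers": [0.5, 0.5, 0.5, 0.5, 0.5, 0.5, 0.5, 0.5, 0.5, 0.5], "dp": [[6, -3, 0], [10, -7, 0], [15, -10, 0], [20, -13, 0], [25, -15, 0], [30, -17, 0], [36, -19, 0], [41, -20, 0], [47, -20, 0], [52, -20, 0]], "turn": [[0, 0, 0.08], [0, 0, 0.17], [0, 0, 0.25], [0, 0, 0.34], [0, 0, 0.43], [0, 0, 0.51], [0, 0, 0.6], [0, 0, 0.69], [0, 0, 0.78], [0, 0, 0.86]]}}

```text
time_s: 5.63
position: [0.536, -0.0261, 0.1133]
tcp_rot: [[-0.005, 0.017, 1.0], [0.002, 1.0, -0.017], [-1.0, 0.002, -0.005]]
force: [-3.1, 1.4, 1.0]
opening: 0.501
```

```bash
python3 arc.py 86 278 283 288 293 298 303 308 313 318 323
```

```text
t 5.6333 phi 270.85818185518406 r 64.15106202339302 z 113.25140341338842 jaw -0.9775389034008224 j6 -13.817140475704013 F [-3.1  1.4  1. ] tilt [-0.005  0.002] op 0.5009031921751105
[[8, 0, 0], [14, 1, 0], [19, 2, 0], [24, 4, 0], [30, 7, 0], [34, 10, 0], [39, 13, 0], [43, 17, 0], [47, 21, 0], [51, 25, 0]]
[[0, 0, 0.09], [0, 0, 0.17], [0, 0, 0.26], [0, 0, 0.35], [0, 0, 0.44], [0, 0, 0.52], [0, 0, 0.61], [0, 0, 0.7], [0, 0, 0.79], [0, 0, 0.87]]
```

Emit:
{"fn": "send_rows", "kwargs": {"fingers": [0.5, 0.5, 0.5, 0.5, 0.5, 0.5, 0.5, 0.5, 0.5, 0.5], "dp": [[7, 0, 0], [14, 1, 0], [19, 2, 0], [24, 4, 0], [30, 7, 0], [34, 10, 0], [39, 13, 0], [43, 17, 0], [47, 21, 0], [51, 25, 0]], "turn": [[0, 0, 0.09], [0, 0, 0.17], [0, 0, 0.26], [0, 0, 0.35], [0, 0, 0.44], [0, 0, 0.52], [0, 0, 0.61], [0, 0, 0.7], [0, 0, 0.79], [0, 0, 0.87]]}}

```text
time_s: 6.47
position: [0.5858, -0.0018, 0.1133]
tcp_rot: [[-0.008, -0.756, 0.655], [-0.004, 0.655, 0.756], [-1.0, 0.003, -0.008]]
force: [-1.8, -2.0, 0.1]
opening: 0.501
```

```bash
python3 arc.py 86 328 333 338 343 348 353 358 363 368 373;python3 - <<'E'
from rig import bot
import cv2
a=bot.capture("scene")["img"][100:260,230:450]
cv2.imwrite("pics/a4.png",cv2.resize(a,None,fx=3.5,fy=3.5))
E
```

```text
t 6.4667 phi 321.97895526661694 r 64.53982825886938 z 113.31565040825855 jaw 49.102668659273434 j6 -59.752788635789095 F [-1.8 -2.   0.1] tilt [-0.008 -0.004] op 0.5012024811402135
[[4, 5, 0], [7, 10, 0], [9, 15, 0], [11, 21, 0], [13, 26, 0], [14, 32, 0], [14, 37, 0], [14, 43, 0], [14, 49, 0], [12, 54, 0]]
[[0, 0, 0.09], [0, 0, 0.17], [0, 0, 0.26], [0, 0, 0.35], [0, 0, 0.43], [0, 0, 0.52], [0, 0, 0.61], [0, 0, 0.7], [0, 0, 0.78], [0, 0, 0.87]]
```

View pics/a4.png

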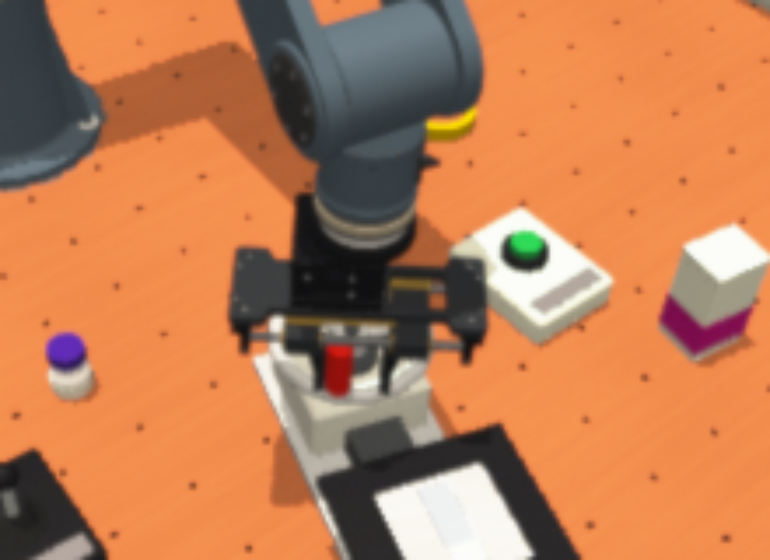

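The handle is past half a turn, at crop (338,370) with the left finger trailing it. I'll centre the fingers on it, lift, swing the tool back 180° and re-engage.

Emit:
{"fn": "send_rows", "kwargs": {"fingers": [0.5, 0.5, 0.5, 0.5, 0.5, 0.5, 0.5, 0.5, 0.5, 0.5], "dp": [[-3, -4, 0], [-5, -7, 0], [-5, -7, 5], [-5, -7, 25], [-5, -7, 45], [-5, -7, 65], [-5, -7, 70], [-5, -7, 70], [-5, -7, 70], [-5, -7, 70]], "turn": [[0, 0, 0], [0, 0, 0], [0, 0, 0], [0, 0, 0], [0, 0, 0], [0, 0, 0], [0, 0, -0.11], [0, 0, -0.22], [0, 0, -0.33], [0, 0, -0.44]]}}

```text
time_s: 7.35
position: [0.582, -0.0081, 0.1845]
tcp_rot: [[-0.005, -0.4, 0.916], [-0.001, 0.916, 0.4], [-1.0, 0.001, -0.005]]
force: [0.2, 0.4, -0.1]
opening: 0.498
```

Emit:
{"fn": "send_rows", "kwargs": {"fingers": [0.5, 0.5, 0.5, 0.5, 0.5, 0.5, 0.5, 0.5, 0.5, 0.5], "dp": [[0, 0, 0], [0, 0, 0], [0, 0, 0], [0, 0, 0], [0, 0, 0], [0, 0, 0], [0, 0, 0], [0, 0, 0], [0, 0, 0], [0, 0, 0]], "turn": [[0, 0, -0.12], [0, 0, -0.24], [0, 0, -0.36], [0, 0, -0.48], [0, 0, -0.6], [0, 0, -0.72], [0, 0, -0.84], [0, 0, -0.96], [0, 0, -1.08], [0, 0, -1.2]]}}

```text
time_s: 8.18
position: [0.5819, -0.0082, 0.1851]
tcp_rot: [[-0.002, 0.714, 0.7], [0.005, 0.7, -0.714], [-1.0, 0.002, -0.005]]
force: [0.8, -0.2, -0.4]
opening: 0.499
```

Emit:
{"fn": "send_rows", "kwargs": {"fingers": [0.5, 0.5, 0.5, 0.5, 0.5, 0.5, 0.5, 0.5, 0.5, 0.5], "dp": [[0, 0, 0], [0, 0, 0], [0, 0, 0], [0, 0, 0], [0, 0, 0], [0, 0, 0], [0, 0, 0], [0, 0, 0], [0, 0, 0], [0, 0, 0]], "turn": [[0, 0, -0.12], [0, 0, -0.24], [0, 0, -0.36], [0, 0, -0.48], [0, 0, -0.6], [0, 0, -0.72], [0, 0, -0.84], [0, 0, -0.96], [0, 0, -1.08], [0, 0, -1.2]]}}

```text
time_s: 9.02
position: [0.5817, -0.0084, 0.1857]
tcp_rot: [[0.004, 0.908, -0.419], [0.004, -0.419, -0.908], [-1.0, 0.002, -0.005]]
force: [0.2, 0.1, 0.2]
opening: 0.498
```

```bash
python3 arc.py -94 314 ;python3 - <<'E'
from rig import bot
import cv2,pickle
c=bot.capture("scene");pickle.dump(c,open("s5.pkl","wb"));a=c["img"][100:260,230:450]
cv2.imwrite("pics/a5.png",cv2.resize(a,None,fx=3.5,fy=3.5))
from h import *
p=pts(c,mask(c,176,3,190,90));k=(abs(p[:,0]-.58)<.08)&(abs(p[:,1])<.1)&(p[:,2]>.1);print(p[k].mean(0),p[k].max(0))
E
```

```text
t 9.0167 phi 315.172550905824 r 65.85691421365702 z 185.74862894394207 jaw -114.79948678681114 j6 102.67478424813976 F [0.2 0.1 0.2] tilt [0.004 0.004] op 0.4982229162994707
[[-2, 0, -73]]
[[0, 0, -0.44]]
[ 0.58302295 -0.01218438  0.14045047] [ 0.59037087 -0.00061974  0.157498  ]
```

View pics/a5.png

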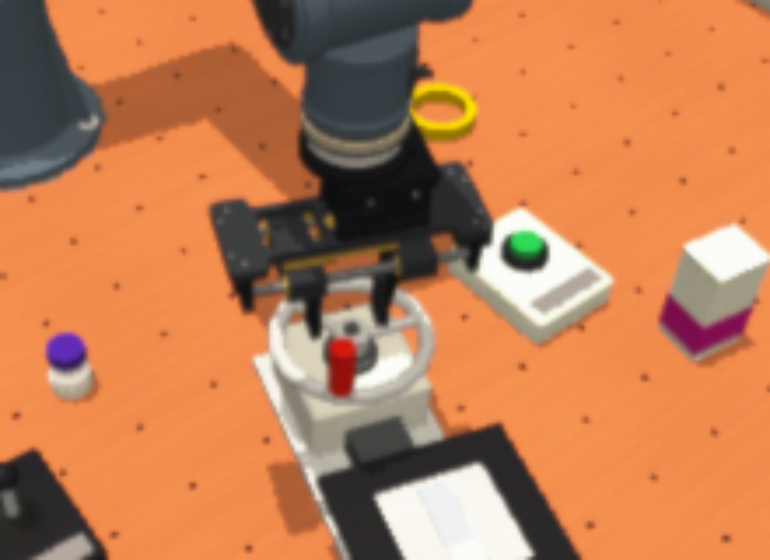

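The handle is at crop (342,365), about 314° round, and the open jaws are centred above it. I'll finish the turn and lower.

Emit:
{"fn": "send_rows", "kwargs": {"fingers": [0.5, 0.5, 0.5, 0.5, 0.5, 0.5, 0.5, 0.5, 0.5, 0.5], "dp": [[-1, 0, 0], [-2, 0, 0], [-2, 0, -5], [-2, 0, -17], [-2, 0, -31], [-2, 0, -45], [-2, 0, -57], [-2, 0, -66], [-2, 0, -71], [-2, 0, -72]], "turn": [[0, 0, -0.1], [0, 0, -0.2], [0, 0, -0.3], [0, 0, -0.35], [0, 0, -0.35], [0, 0, -0.35], [0, 0, -0.35], [0, 0, -0.35], [0, 0, -0.35], [0, 0, -0.35]]}}

```text
time_s: 9.9
position: [0.5791, -0.0085, 0.113]
tcp_rot: [[0.004, 0.707, -0.708], [0.002, -0.708, -0.707], [-1.0, 0.001, -0.004]]
force: [0.7, -0.3, 0.3]
opening: 0.497
```

```bash
python3 arc.py -94 317 319 322 326 331 336 341 346 351 356
```

```text
t 9.9 phi 313.5356186536635 r 64.09440320752805 z 113.02828370347116 jaw -135.04703565364449 j6 122.91289020986021 F [ 0.7 -0.3  0.3] tilt [0.004 0.002] op 0.4965743307873937
[[3, 2, 0], [5, 4, 0], [7, 6, 0], [10, 10, 0], [13, 15, 0], [15, 20, 0], [17, 25, 0], [19, 31, 0], [20, 36, 0], [21, 42, 0]]
[[0, 0, -0.03], [0, 0, 0.0], [0, 0, 0.05], [0, 0, 0.12], [0, 0, 0.21], [0, 0, 0.3], [0, 0, 0.38], [0, 0, 0.47], [0, 0, 0.56], [0, 0, 0.65]]
```

Emit:
{"fn": "send_rows", "kwargs": {"fingers": [0.5, 0.5, 0.5, 0.5, 0.5, 0.5, 0.5, 0.5, 0.5, 0.5], "dp": [[3, 2, 0], [5, 4, 0], [7, 6, 0], [10, 10, 0], [13, 15, 0], [15, 20, 0], [17, 25, 0], [19, 31, 0], [20, 36, 0], [21, 42, 0]], "turn": [[0, 0, 0], [0, 0, 0.02], [0, 0, 0.05], [0, 0, 0.12], [0, 0, 0.21], [0, 0, 0.3], [0, 0, 0.38], [0, 0, 0.47], [0, 0, 0.56], [0, 0, 0.65]]}}

```text
time_s: 10.73
position: [0.6013, 0.0325, 0.1138]
tcp_rot: [[0.004, 0.992, -0.129], [0.002, -0.129, -0.992], [-1.0, 0.003, -0.002]]
force: [-1.2, -3.6, -0.3]
opening: 0.497
```

```bash
python3 arc.py -94 1 6 11 16 21 26 31 36 41 46
```

```text
t 10.7333 phi 355.28691458043755 r 66.475324819429 z 113.81477042611837 jaw -97.43913219586535 j6 89.75028515064429 F [-1.2 -3.6 -0.3] tilt [0.004 0.002] op 0.49694471066548573
[[-1, 7, -1], [-2, 12, -1], [-2, 18, -1], [-4, 23, -1], [-6, 29, -1], [-8, 34, -1], [-11, 39, -1], [-14, 44, -1], [-17, 48, -1], [-21, 52, -1]]
[[0, 0, 0.08], [0, 0, 0.16], [0, 0, 0.25], [0, 0, 0.34], [0, 0, 0.43], [0, 0, 0.51], [0, 0, 0.6], [0, 0, 0.69], [0, 0, 0.78], [0, 0, 0.86]]
```

Emit:
{"fn": "send_rows", "kwargs": {"fingers": [0.5, 0.5, 0.5, 0.5, 0.5, 0.5, 0.5, 0.5, 0.5, 0.5], "dp": [[-1, 7, -1], [-2, 12, -1], [-2, 18, -1], [-4, 23, -1], [-6, 29, -1], [-8, 34, -1], [-11, 39, -1], [-14, 44, -1], [-17, 48, -1], [-21, 52, -1]], "turn": [[0, 0, 0.08], [0, 0, 0.16], [0, 0, 0.25], [0, 0, 0.34], [0, 0, 0.43], [0, 0, 0.51], [0, 0, 0.6], [0, 0, 0.69], [0, 0, 0.78], [0, 0, 0.86]]}}

```text
time_s: 11.57
position: [0.5842, 0.0842, 0.1143]
tcp_rot: [[0.01, 0.741, 0.671], [0.003, 0.671, -0.741], [-1.0, 0.009, 0.005]]
force: [4.7, -1.9, -1.5]
opening: 0.495
```

```bash
python3 arc.py -94 51 56 61 66 71 76 81 86 91 96
```

```text
t 11.5667 phi 43.190193193927904 r 67.47803900517425 z 114.29476420273483 jaw -47.8299230291496 j6 44.95052125698247 F [ 4.7 -1.9 -1.5] tilt [0.01  0.003] op 0.4952822558128297
[[-8, 4, -1], [-13, 8, -1], [-18, 11, -1], [-23, 13, -1], [-28, 15, -1], [-33, 17, -1], [-39, 18, -1], [-45, 19, -1], [-50, 19, -1], [-56, 18, -1]]
[[0, 0, 0.08], [0, 0, 0.17], [0, 0, 0.26], [0, 0, 0.35], [0, 0, 0.43], [0, 0, 0.52], [0, 0, 0.61], [0, 0, 0.7], [0, 0, 0.78], [0, 0, 0.87]]
```

Emit:
{"fn": "send_rows", "kwargs": {"fingers": [0.5, 0.5, 0.5, 0.5, 0.5, 0.5, 0.5, 0.5, 0.5, 0.5], "dp": [[-7, 4, -1], [-13, 8, -1], [-18, 11, -1], [-23, 13, -1], [-28, 15, -1], [-33, 17, -1], [-39, 18, -1], [-45, 19, -1], [-50, 19, -1], [-56, 18, -1]], "turn": [[0, 0, 0.08], [0, 0, 0.17], [0, 0, 0.26], [0, 0, 0.35], [0, 0, 0.43], [0, 0, 0.52], [0, 0, 0.61], [0, 0, 0.7], [0, 0, 0.78], [0, 0, 0.87]]}}

```text
time_s: 12.4
position: [0.5328, 0.1032, 0.1152]
tcp_rot: [[0.015, -0.04, 0.999], [0.01, 0.999, 0.04], [-1.0, 0.01, 0.015]]
force: [4.0, 4.0, 0.6]
opening: 0.505
```

```bash
python3 arc.py -94 100 104 108 112 116 120 124 127 129 130;python3 - <<'E'
from rig import bot
import cv2
a=bot.capture("scene")["img"][100:260,230:450]
cv2.imwrite("pics/a6.png",cv2.resize(a,None,fx=3.5,fy=3.5))
E
```

```text
t 12.4 phi 91.97340066608938 r 65.25813447161558 z 115.21243596735277 jaw 2.311997390429372 j6 -4.095539296887575 F [4.  4.  0.6] tilt [0.015 0.01 ] op 0.5054594906792462
[[-9, -1, -2], [-13, -2, -2], [-18, -3, -2], [-22, -5, -2], [-26, -7, -2], [-30, -9, -2], [-34, -11, -2], [-37, -13, -2], [-39, -15, -2], [-40, -15, -2]]
[[0, 0, 0.06], [0, 0, 0.13], [0, 0, 0.2], [0, 0, 0.27], [0, 0, 0.34], [0, 0, 0.41], [0, 0, 0.48], [0, 0, 0.54], [0, 0, 0.57], [0, 0, 0.59]]
```

View pics/a6.png

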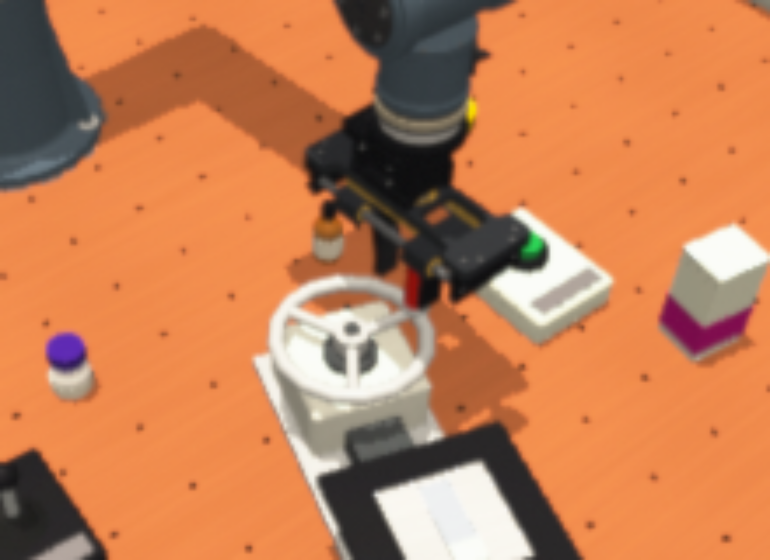

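The handle is at crop (413,290), about 83° round. One more arc will bring it just short of home.

Emit:
{"fn": "send_rows", "kwargs": {"fingers": [0.5, 0.5, 0.5, 0.5, 0.5, 0.5, 0.5, 0.5, 0.5, 0.5], "dp": [[-7, -1, -1], [-13, -2, -2], [-18, -3, -2], [-22, -5, -2], [-26, -7, -2], [-30, -9, -2], [-34, -11, -2], [-37, -13, -2], [-39, -15, -2], [-40, -15, -2]], "turn": [[-0.01, 0.01, 0.06], [-0.01, 0.01, 0.13], [-0.01, 0.01, 0.2], [-0.01, 0.01, 0.27], [-0.01, 0.01, 0.34], [-0.01, 0.01, 0.41], [-0.01, 0.01, 0.48], [-0.01, 0.01, 0.54], [-0.01, 0.01, 0.57], [-0.01, 0.01, 0.59]]}}

```text
time_s: 13.28
position: [0.4925, 0.088, 0.1141]
tcp_rot: [[0.002, -0.593, 0.805], [0.002, 0.805, 0.593], [-1.0, 0.001, 0.003]]
force: [2.7, 0.0, 1.5]
opening: 0.499
```

```bash
python3 arc.py -94 132 134 136 138 139 140 ;python3 - <<'E'
from rig import bot
import cv2,pickle
from h import *
for n in("scene","top"):
    c=bot.capture(n);pickle.dump(c,open(n+"7.pkl","wb"))
    p=pts(c,mask(c,176,3,190,90));k=(abs(p[:,0]-.5)<.08)&(abs(p[:,1]-.09)<.08)&(p[:,2]>.1)
    if k.sum(): print(n,k.sum(),p[k].mean(0),p[k].max(0))
    a=c["img"];a=a[100:260,230:450] if n=="scene" else a[140:300,200:420]
    cv2.imwrite(f"pics/{n}7.png",cv2.resize(a,None,fx=3.5,fy=3.5))
E
```

```text
t 13.2833 phi 130.3672718656634 r 65.59839875588392 z 114.07804356447441 jaw 36.36446238052905 j6 -39.253736245436095 F [2.7 0.  1.5] tilt [0.002 0.002] op 0.49909218560806085
[[-1, -2, -1], [-3, -3, -1], [-4, -5, -1], [-6, -6, -1], [-7, -7, -1], [-7, -8, -1]]
[[0, 0, 0.03], [0, 0, 0.06], [0, 0, 0.1], [0, 0, 0.13], [0, 0, 0.15], [0, 0, 0.17]]
scene 82 [0.5058488  0.09127019 0.13965137] [0.51966788 0.10458219 0.15638126]
```

View pics/scene7.png

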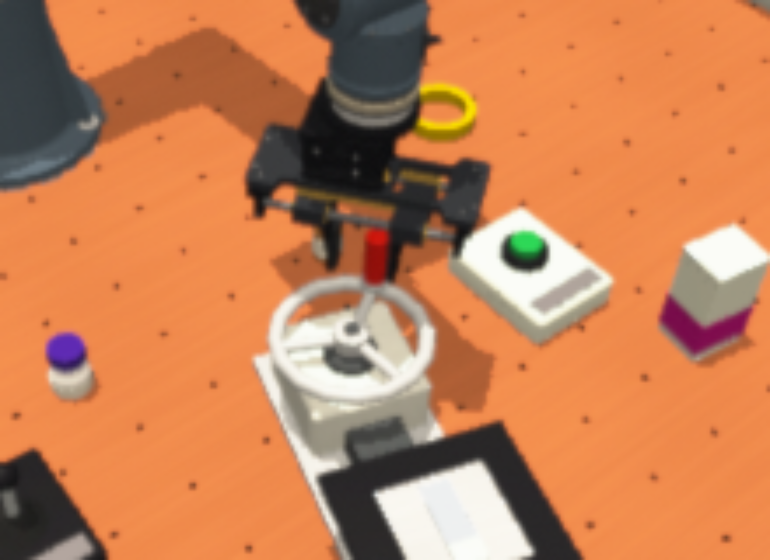

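View pics/top7.png

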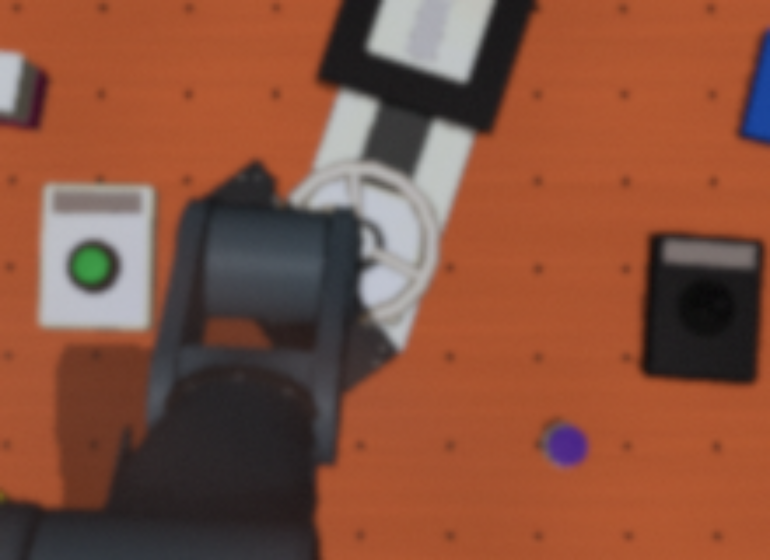

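Compared with the start, the handle in the scene view is at crop (377,257) instead of (367,255). That leaves it about 9 mm (8°) short. I'll push slowly through the rest.

Emit:
{"fn": "send_rows", "kwargs": {"fingers": [0.5, 0.5, 0.5, 0.5, 0.5, 0.5, 0.5, 0.5], "dp": [[-1, -2, -1], [-3, -3, -1], [-4, -4, -1], [-5, -5, -1], [-6, -6, -1], [-6, -7, -1], [-6, -7, -1], [-6, -7, -1]], "turn": [[0, 0, 0.03], [0, 0, 0.05], [0, 0, 0.08], [0, 0, 0.1], [0, 0, 0.12], [0, 0, 0.13], [0, 0, 0.13], [0, 0, 0.13]]}}

```text
time_s: 14.05
position: [0.4856, 0.0811, 0.1127]
tcp_rot: [[-0.001, -0.691, 0.723], [0.002, 0.723, 0.691], [-1.0, 0.002, 0.001]]
force: [1.6, 0.5, 1.3]
opening: 0.502
```

```bash
cat > chk.py <<'E'
from rig import bot
import sys
from h import *
c0=pickle.load(open("scene0.pkl","rb"));c=bot.capture("scene")
for q in(c0,c):
    m=mask(q,176,3,190,90);m[:, :300]=0;m[:,380:]=0;m[:130]=0;m[230:]=0
    p=pts(q,m);v,u=np.nonzero(m);print(m.sum(),u.mean().round(2),v.mean().round(2),p.mean(0).round(4),p[p[:,2]>.1].mean(0).round(4))
cv2.imwrite("pics/%s.png"%sys.argv[1],cv2.resize(c["img"][100:260,230:450],None,fx=3.5,fy=3.5))
E
python3 chk.py a8;python3 arc.py -94 132
```

```text
78 334.32 171.9 [0.4987 0.086  0.1392] [0.4987 0.086  0.1392]
90 333.98 171.99 [0.4981 0.0852 0.1388] [0.4981 0.0852 0.1388]
t 14.1 phi 138.89634580199785 r 65.50527816207433 z 112.67347762523707 jaw 43.73351741553606 j6 -47.481376158420176 F [0.8 1.5 1.3] tilt [-0.001  0.002] op 0.5007759124187738
[[6, 5, 0]]
[[0, 0, -0.1]]
```

The handle is within 1 mm of its starting image position. I'll back off the handle and lift.

Emit:
{"fn": "send_rows", "kwargs": {"fingers": [0.5, 0.5, 0.5, 0.5, 0.5, 0.5, 0.5, 0.5, 0.5, 0.5], "dp": [[2, 3, 0], [5, 6, 0], [5, 6, 0], [5, 6, 10], [5, 6, 25], [5, 6, 40], [5, 6, 55], [5, 6, 70], [5, 6, 80], [5, 6, 80]], "turn": [[0, 0, 0], [0, 0, 0], [0, 0, 0], [0, 0, 0], [0, 0, 0], [0, 0, 0], [0, 0, 0], [0, 0, 0], [0, 0, 0], [0, 0, 0]]}}

```text
time_s: 14.93
position: [0.4917, 0.0871, 0.1944]
tcp_rot: [[0.003, -0.692, 0.722], [0.002, 0.722, 0.692], [-1.0, -0.001, 0.003]]
force: [0.8, 0.0, 0.1]
opening: 0.501
```

```bash
python3 chk.py a9;python3 - <<'E'
from rig import bot
from h import *
print(bot.read_state()["position"])
t=pickle.load(open("top7.pkl","rb"));s=bot.capture("scene")
for c in(t,s):
    m=mask(c,50,75,120,60);p=pts(c,m);v,u=np.nonzero(m);print(u.mean(),v.mean(),np.percentile(p[:,2],[5,25,50,75,95]),plane(c,u.mean(),v.mean(),.055))
    for du in(-12,-8,-6,0,6,8,12): print(du,dep(c,u.mean()+du,v.mean()).round(3))
E
```

```text
78 334.32 171.9 [0.4987 0.086  0.1392] [0.4987 0.086  0.1392]
83 333.66 172.18 [0.4973 0.0847 0.1377] [0.4973 0.0847 0.1377]
[0.49099477 0.08707662 0.19333243]
225.62962962962962 215.45679012345678 [0.0507332  0.05444365 0.0557647  0.05758666 0.06058599] [0.51709304 0.27317171 0.055     ]
-12 [0.518 0.314 0.038]
-8 [0.518 0.301 0.041]
-6 [0.518 0.294 0.044]
0 [0.517 0.273 0.055]
6 [0.517 0.255 0.052]
8 [0.518 0.25  0.046]
12 [0.518 0.238 0.045]
379.9076923076923 169.7076923076923 [0.04705972 0.05263519 0.05521401 0.05619288 0.05838835] [0.52203865 0.27126164 0.055     ]
-12 [0.485 0.255 0.036]
-8 [0.492 0.267 0.034]
-6 [0.503 0.264 0.045]
0 [0.523 0.27  0.057]
6 [0.528 0.296 0.045]
8 [0.527 0.309 0.036]
12 [0.535 0.32  0.036]
```

View pics/a9.png

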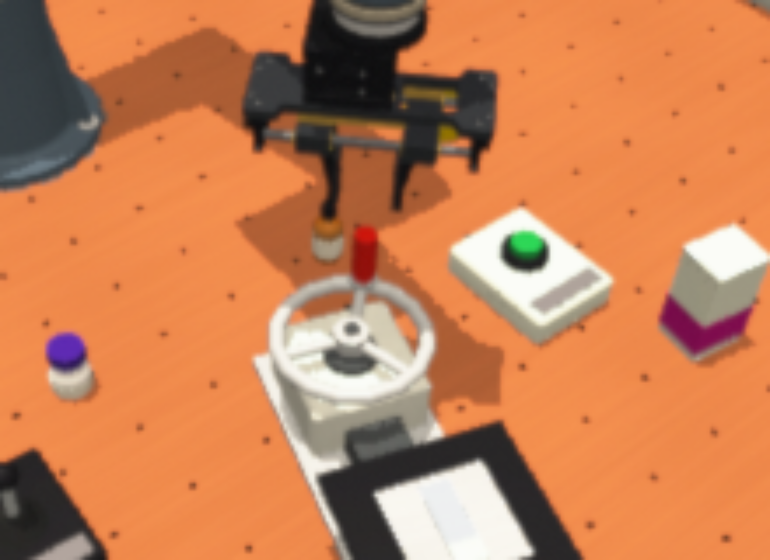

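The handle is free at crop (365,253), about 2 mm from its start and well inside 14 mm. The button is at crop (525,243), or (0.519, 0.2725) with its top at z≈0.055. I'll close the fingers and move over it.

Emit:
{"fn": "send_rows", "kwargs": {"fingers": [0.4, 0.2, 0, 0, 0, 0, 0, 0, 0, 0], "dp": [[2, 12, 0], [5, 35, 0], [9, 60, 0], [13, 87, 0], [17, 114, 0], [21, 140, 0], [25, 163, 0], [27, 178, 0], [28, 185, 0], [28, 185, 0]], "turn": [[0, 0, 0], [0, 0, 0], [0, 0, 0], [0, 0, 0], [0, 0, 0], [0, 0, 0], [0, 0, 0], [0, 0, 0], [0, 0, 0], [0, 0, 0]]}}

```text
time_s: 15.87
position: [0.5178, 0.2734, 0.1917]
tcp_rot: [[-0.002, -0.693, 0.721], [0.002, 0.721, 0.693], [-1.0, 0.003, -0.0]]
force: [0.3, -0.5, -0.1]
opening: 0.005
```

Emit:
{"fn": "send_rows", "kwargs": {"fingers": [0, 0, 0, 0, 0, 0, 0, 0, 0, 0], "dp": [[0, 0, -10], [0, 0, -25], [0, 0, -45], [0, 0, -65], [0, 0, -85], [0, 0, -100], [0, 0, -110], [0, 0, -116], [0, 0, -118], [0, 0, -118]], "turn": [[0, 0, 0], [0, 0, 0], [0, 0, 0], [0, 0, 0], [0, 0, 0], [0, 0, 0], [0, 0, 0], [0, 0, 0], [0, 0, 0], [0, 0, 0]]}}

```text
time_s: 16.7
position: [0.5179, 0.273, 0.0734]
tcp_rot: [[-0.003, -0.693, 0.721], [0.001, 0.721, 0.693], [-1.0, 0.003, -0.001]]
force: [-0.5, -0.2, 0.1]
opening: 0.007
```

```bash
python3 chk.py a10;python3 - <<'E'
from rig import bot
s=bot.read_state();print(s["position"],s["force"],s["opening"],s["tcp_rot"][:,0])
E
```

```text
78 334.32 171.9 [0.4987 0.086  0.1392] [0.4987 0.086  0.1392]
78 333.91 171.87 [0.4977 0.0852 0.1391] [0.4977 0.0852 0.1391]
[0.51825895 0.27322899 0.07401445] [ 0.12218645 -0.80505809 -0.14593524] 0.007467836448988021 [-0.00141654  0.00170079 -0.99999755]
```

View pics/a10.png

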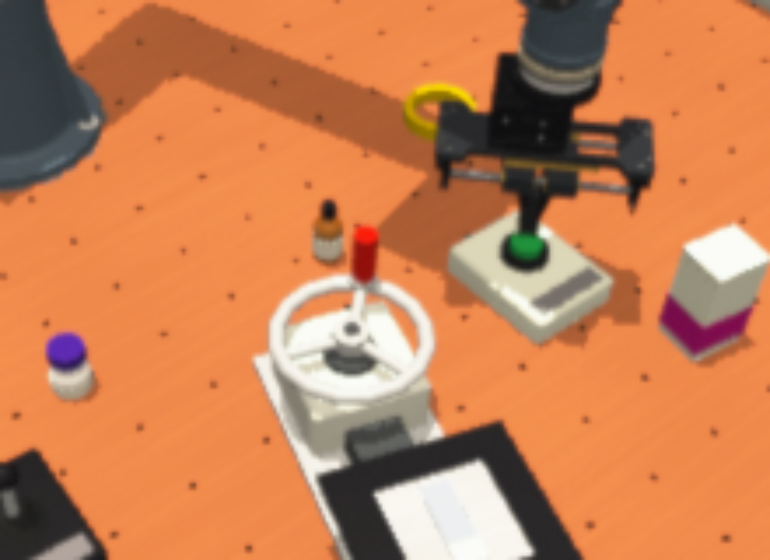

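The closed fingertips are at crop (527,235), directly over the green button at (525,245). The handle has not moved. Now I'll press slowly.

Emit:
{"fn": "send_rows", "kwargs": {"fingers": [0, 0, 0, 0, 0, 0, 0, 0, 0], "dp": [[0, 0, -5], [0, 0, -10], [0, 0, -14], [0, 0, -16], [0, 0, -18], [0, 0, -20], [0, 0, -22], [0, 0, -23], [0, 0, -23]], "turn": [[0, 0, 0], [0, 0, 0], [0, 0, 0], [0, 0, 0], [0, 0, 0], [0, 0, 0], [0, 0, 0], [0, 0, 0], [0, 0, 0]]}}

```text
time_s: 17.5
position: [0.5181, 0.2732, 0.0512]
tcp_rot: [[-0.002, -0.693, 0.721], [0.002, 0.721, 0.693], [-1.0, 0.002, -0.0]]
force: [-1.5, -1.1, 4.9]
opening: 0.003
```

Emit:
{"fn": "send_rows", "kwargs": {"fingers": [0, 0, 0, 0, 0], "dp": [[0, 0, -1], [0, 0, -2], [0, 0, -3], [0, 0, -3], [0, 0, -3]], "turn": [[0, 0, 0], [0, 0, 0], [0, 0, 0], [0, 0, 0], [0, 0, 0]]}}

```text
time_s: 17.92
position: [0.5181, 0.2732, 0.0502]
tcp_rot: [[-0.001, -0.693, 0.721], [0.002, 0.721, 0.693], [-1.0, 0.002, 0.0]]
force: [-4.0, -1.2, 15.4]
opening: 0.0
```

The travel stalled at z=0.050, about 6 mm below the button top, with 15 N on the tool, so the button is fully down. I'll lift off and move clear.

Emit:
{"fn": "send_rows", "kwargs": {"fingers": [0, 0, 0, 0, 0, 0, 0, 0, 0, 0], "dp": [[0, 0, 0], [0, 0, 3], [0, 0, 8], [0, 0, 20], [0, 0, 40], [0, 0, 65], [0, 0, 90], [0, 0, 115], [0, 0, 130], [0, 0, 135]], "turn": [[0, 0, 0], [0, 0, 0], [0, 0, 0], [0, 0, 0], [0, 0, 0], [0, 0, 0], [0, 0, 0], [0, 0, 0], [0, 0, 0], [0, 0, 0]]}}

```text
time_s: 18.75
position: [0.5201, 0.2739, 0.1888]
tcp_rot: [[0.005, -0.693, 0.721], [0.004, 0.721, 0.693], [-1.0, -0.001, 0.006]]
force: [0.6, 0.0, 0.0]
opening: 0.005
```

Emit:
{"fn": "send_rows", "kwargs": {"fingers": [0, 0, 0], "dp": [[0, 0, 0], [0, 0, 0], [0, 0, 0]], "turn": [[0, 0, 0], [0, 0, 0], [0, 0, 0]]}}

```text
time_s: 19.0
position: [0.5195, 0.2737, 0.1878]
tcp_rot: [[0.004, -0.693, 0.721], [0.003, 0.721, 0.693], [-1.0, -0.0, 0.005]]
force: [0.5, 0.1, -0.1]
opening: 0.006
```

```bash
python3 chk.py a11;python3 - <<'E'
from rig import bot
from h import *
s=bot.read_state();print(s["position"],s["force"],s["qvel"].round(2))
a=pickle.load(open("scene0.pkl","rb"));c=bot.capture("scene")
for q in(a,c):
    m=mask(q,50,75,120,60);p=pts(q,m);print(p.mean(0),np.median(p[:,2]))
    for nm,r in dict(purple=(120,140,100,40),blue=(105,118,180,80),yellow=(24,32,150,100),mag=(150,172,120,60)).items():
        m=mask(q,*r).astype(np.uint8);m[:,:200]=0;m[:110]=0;n,l,st,ce=cv2.connectedComponentsWithStats(m);i=1+st[1:,4].argmax();print(nm,ce[i].round(1),st[i,4])
cv2.imwrite("pics/full12.png",c["img"])
E
```

```text
78 334.32 171.9 [0.4987 0.086  0.1392] [0.4987 0.086  0.1392]
78 333.9 171.82 [0.4978 0.0851 0.1394] [0.4978 0.0851 0.1394]
[0.51931013 0.27364077 0.18745998] [-0.99250187  0.55334735 -0.61001599] [-0.1   0.27  0.07  0.05  0.11 -0.02]
[0.5208054  0.27265694 0.05350473] 0.05466289298828586
purple [248.5 200.1] 79
blue [243.6 323.6] 1408
yellow [355.3 131.1] 137
mag [429.8 193.3] 180
[0.52135532 0.27115764 0.05411637] 0.05507710596785553
purple [248.5 200.1] 79
blue [243.6 323.6] 1406
yellow [355.5 130.8] 107
mag [429.7 193.3] 182
```

View pics/full12.png

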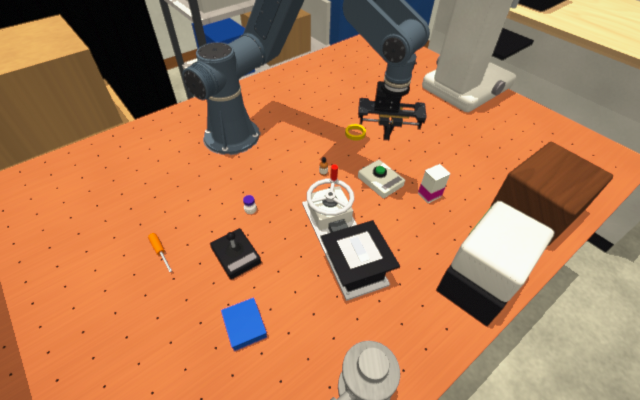

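The handle at (334,172) is back at its start, the button at (380,170) is up, and the loose things are where they were. The gripper hangs free of everything.

```bash
python3 -c "
from rig import bot
print(bot.hand_in())"
```

```text
the job is handed in; nothing more can be done
None
```

I turned the wheel one full turn anticlockwise, then pressed the green button fully down and let it come up. The job was handed in at about 19 s of the 64 s allowed; it reports no verdict.

- **Wheel:** I pushed the handle with the fingers half open and loose around it, never closed on it. At about half a turn I lifted clear and swung the tool back 180°, because the last joint cannot follow a whole turn. Wrist force stayed under about 6 N at every reading, all taken at the ends of moves. In the last picture the handle is 1–2 mm from its start; one reading mid-task gave about 2 mm.
- **Button:** I pressed with closed fingers until they stalled at z = 0.050 m with 15 N. That is about 6 mm below where the button top had been measured. The fingers hid the button, so full travel is inferred from that stall height and force. Afterwards its measured height matched the start to within 1 mm.
- **Loose things:** The jar, slide box and carton measured within 0.2 pixel of their start. The tape did too, within 0.4 pixel, though the gripper's shadow changed its visible area. I checked the dropper and screwdriver only by eye, and they looked unmoved.
- **Robot:** The gripper was about 0.13 m above the button and touching nothing at hand-in.

The two camera views disagreed by 2–6 mm on absolute positions. I judged the handle's return by comparing pictures from the same camera, where that offset cancels.

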